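# Hold the hidden bolt head behind the bracket

### The job

I am about to tighten the nut of the bench bracket from under the bench. First stand the knocked-over oil bottle upright on the bench and let go of it, so that it cannot roll off onto me; then reach down into the narrow gap behind the bracket's front upright and grip the hidden hexagonal bolt head firmly by two opposite flats, without turning it, so that it cannot turn when I tighten. Finish while still holding the bolt head, and leave the cap nut, the tape roll and the nearby seal ring where they are.

Things in the scene. Friction and masses are not known exactly. Their poses are not given: they have to be found in the camera images.
- oil_bottle: Loose dropper bottle, 134 mm tall, 0.1 to 0.17 kg: solid cream cylinder 40 mm in diameter, 92 mm long, then a red cap 20 mm wide and a thin nozzle. Origin: centre of its underside; z axis from underside to nozzle. Starts lying on the bench, axis 21 mm above it, nozzle roughly away from the robot (within 0.5 rad of +x).
- bracket: Grey steel bracket fixed to the bench, left or right. Base 130 (x) x 170 (y) x 10 mm; two parallel upright plates 8 mm thick, 150 mm wide along y, tops 78 mm above the bench, with a 70 mm gap between them (x -35 to 35 mm), open at the top and both y ends. Short ribs outside. Origin: centre of the base's underside; x across the gap (away from the robot at yaw 0), y along it.
- bolt: Steel hex bolt head in the middle of the bracket's gap, hidden behind the front upright: 36 mm across flats, 18 mm thick, 30 to 48 mm above the bench (plus a 1.5 mm disc on top), on a 30 mm sleeve standing on the base. Origin: head centre; z up, its axis. Flats face its +-y and 60 degrees either side. Starts within 0.4 rad of the bracket's axes, so grip the +-y flats. Friction 0.06 N m.
- bolt_corner (a point): The corner of the bolt head on its own +x axis, 20.8 mm from its centre, at mid height. Shows whether the head has been turned.
- cap_nut: Bystander: loose black castellated ring nut, 57 x 57 x 34 mm, lying near the front of the bench. Origin at the centre of its underside.
- tape_roll: Bystander: loose small roll of black tape, 62 x 59 x 19 mm, lying flat. Origin at the centre of its underside.
- seal_ring: Bystander: loose black seal ring (a short cup-like ring), 69 x 69 x 30 mm, lying flat at the left of the work. Origin at the centre of its underside.
Not all that is in view belongs to the job. Of the things shaped like the oil_bottle, the cream one is meant.

How it is judged:
By the outcome, as a careful person would: the job done as asked, in the order asked, and still so for the second after the job is handed in, while the arm keeps its last pose, push and grip.
It also fails if it takes over 58 s, if anything falls off the work surface, if the arm or the gripper's body presses on something with over 40 N, if the wrist force passes 120 N, or if a joint passes its speed limit or range.

### The arm

A 6-joint arm with a two-finger parallel gripper is mounted at the origin on a cart in front of the work surface, level with it; the furniture and walls round the work are solid. World frame = base frame: x ahead of the robot, y to its left, z up, the work surface at z = 0. Lengths are in m, angles in degrees, forces in N, time in s.
With the tool pointing down it reaches from about 0.375 to 0.9 m from the base axis. Payload 3.1 kg.
Tool frame: the origin (TCP) lies at the very end of the fingers, on their centre line; the grasp point (between the pads) lies 19 mm behind it; z points along the fingers, y is the line along which they close (so a half turn about z gives the same grasp; the last joint's range is limited). The gripper opens to 87 mm and grips with 3 to 60 N. Pads are 19 mm wide; open, the fingers measure 117 mm over their backs; the gripper's body (75 mm by 190 mm) begins 51 mm behind the grasp point.
Start: joints at [56.293, 30.224, 82.088, -0, 67.689, -10.227], TCP at [0.249, 0.573, 0.223] pointing down, gripper open.
Joint ranges: [-176.69, 176.69], [-43.24, 126.21], [12.49, 139.97], [-82, 262], [0, 151.66], [-163.58, 163.58]. Speed limits (degrees/s): [159.86, 159.86, 180, 180, 180, 180].

### API

Orientations are given as a 3x3 rotation matrix whose columns are the frame's x, y, z axes.
In Python, from rig import bot gives the robot as it stands.
- The arm moves only by the tool move_arm, never from a script. Its argument "increments" is a list of rows, each an object with "xyz": the shift along the tool's x, y, z in mm, a list of three; "roll": the turn about the tool's z in rad; "grip": the opening in per cent of the stroke, from 0 (shut) to 100 (fully open). A call has 1 to 5 rows; each row shifts and turns the commanded pose from where the row before left it, along the tool's axes as they then stand; what a row does not reach is not made up. A row lasts 1/12 s, in which the tool goes at most 41.7 mm and 7.16 degrees, less where a joint would pass 70% of its speed; a pose out of reach is approached as far as the arm can. A call is refused whole if a number of a shift passes 41.7 or a number of a turn 0.125, either way. A call with a gripper value outside its range is refused whole. The fingers move at their own pace and stop on an object; the grip force is fixed at half the most. Time passes only in rows, so rows that do not move let the fingers close. It gives the time, the measured TCP pose, the force, the opening and the grip force at its end, in the units of the state.
- bot.read_state(): the state, without advancing time (a new reading comes with each control period).
- bot.capture(name): name is "scene" or "top"; returns (picture, depth): 480x640x3 uint8, red, green, blue; 480x640 float32, m along the optical axis (not along the pixel's ray), 0 where there is no reading.
- bot.camera_model(name): a dict with "intrinsics" (3x3 intrinsics, pixels), "rvec" (rotation vector, rad) and "tvec" (3), from world to camera coordinates, as OpenCV has them. Camera axes: x right, y down, z forward; pixel columns grow to the right and rows downward; lengths in m; the calibration is good to about 2 mm. A picture is of the moment at which its call begins. camera_model takes no time and is no camera call.
- bot.hand_in(): hands the job in; it is judged then, once.
Trained networks look in the newest picture that a camera, given by its name, has taken for a name from the list of things; names that differ only in an ending like _2 or _b are one class to them, and where a whole thing is asked for, a point or a joint stands for the part that bears it (a point fixed in the world has none). Each returns a list of dicts, best first, with "conf" (0 to 1); they miss things now and then, are a little off and sometimes report something else, mostly with a low value. They report only what shows in the picture. A call takes as long as a camera call. They do not tell look-alikes from the thing itself.
- bot.spot_in(label, camera): "at" ([x, y, z] in m, in the coordinates of the camera as it stood for that picture, good to about 4 mm: the middle of the surface that is visible of it).
- bot.trace(label, camera): "mask" (480x640 bool, what is visible of it).
The state is a dict: "time_s": time; "joint_positions": joint angles; "qvel": joint speeds; "tau": joint torques, N m; "position": TCP position; "tcp_rot": TCP orientation; "force": force on the tool from outside, world axes, zero at the start; "moment": the same for the moment, N m; "opening": opening from 0.0 (shut) to 1.0 (fully open); "grasp_force": force on a finger pad.
Only numpy, scipy, OpenCV 4.12 (cv2) and the standard library are available. Lean on these libraries where they do the work, as an engineer would, in place of code of your own. Each camera call takes 0.05 s, during which the arm holds its last target. There are 200 camera calls.

## Working session

There is one attempt and no reset: what is moved stays moved. The work goes in short steps, Python scripts to look and compute and a tool call to move; the robot and the scene stay as the last step left them, time stands still between calls to the robot, and variables do not carry over. Pictures are saved under pics/ and viewed, at most 10 in all, crops included, and the job is handed in when it is done.

Besides the shell and the picture viewer there is one more tool, called by a JSON object that holds its "op" and its "data", one argument or row to a line. move_arm: Moves the arm, as the interface text tells. Its arguments: {"type":"object","properties":{"increments":{"type":"array"}},"required":["increments"]}

```bash
mkdir -p pics; ls; cat > h.py <<'E'
import numpy as np, cv2
from rig import bot
def cam(n):
    m=bot.camera_model(n); R=cv2.Rodrigues(np.array(m['rvec'],float))[0]
    return np.array(m['intrinsics']),R,np.array(m['tvec'],float).ravel()
def w(n,p): K,R,t=cam(n); return (np.asarray(p)-t)@R   # cam->world
def pts(n,d):
    K,R,t=cam(n); v,u=np.mgrid[:480,:640]
    P=np.stack([(u-K[0,2])/K[0,0]*d,(v-K[1,2])/K[1,1]*d,d],-1)
    return (P-t)@R
def px(n,p): K,R,t=cam(n); q=K@(R@np.asarray(p)+t); return q[:2]/q[2]
E
python3 - <<'E'
from h import *
for n in('scene','top'):
    im,d=bot.capture(n); cv2.imwrite(f'pics/{n}0.png',im[...,::-1]); np.save(f'{n}0.npy',d)
    for l in('oil_bottle','bracket','bolt','cap_nut','tape_roll','seal_ring'):
        for r in bot.spot_in(l,n)[:3]: 
            q=w(n,r['at']); print(n,l,round(r['conf'],2),q.round(3),px(n,q).round())
print(bot.read_state())
E
```

```text
pics
scene oil_bottle 0.94 [0.518 0.076 0.028] [290. 243.]
scene oil_bottle 0.83 [ 0.383 -0.022  0.028] [273. 286.]
scene bracket 0.75 [ 0.45  -0.285  0.038] [417. 325.]
scene cap_nut 0.56 [ 0.415 -0.14   0.023] [334. 307.]
scene tape_roll 0.89 [ 0.659 -0.139  0.014] [418. 261.]
scene seal_ring 0.82 [0.434 0.266 0.018] [200. 231.]
top oil_bottle 0.95 [ 0.393 -0.006  0.041] [318. 330.]
top oil_bottle 0.89 [0.532 0.084 0.038] [274. 256.]
top bracket 0.93 [ 0.488 -0.267  0.007] [451. 286.]
top bolt 0.67 [ 0.49  -0.271  0.053] [460. 282.]
top bolt 0.38 [0.438 0.275 0.011] [174. 303.]
top cap_nut 0.79 [ 0.424 -0.127  0.03 ] [382. 316.]
top tape_roll 0.96 [ 0.667 -0.134  0.018] [384. 195.]
top seal_ring 0.63 [0.439 0.276 0.013] [174. 303.]
{'time_s': 0.7, 'joint_positions': array([ 5.62930643e+01,  3.02194690e+01,  8.20872334e+01,  1.96106773e-04,
        6.76881875e+01, -1.02272063e+01]), 'qvel': array([ 0.06248242,  0.01516726,  0.00522261, -0.02234044,  0.01223611,
        0.09203652]), 'tau': array([-1.42872039e-03, -4.39869010e+01, -1.76947832e+01,  6.33110991e-02,
        5.04881877e-02, -1.86177073e-05]), 'position': array([0.2489813 , 0.57325534, 0.22259432]), 'tcp_rot': array([[-9.17200572e-01,  3.98425788e-01,  4.68609857e-05],
       [ 3.98425791e-01,  9.17200569e-01,  7.59525505e-05],
       [-1.27194680e-05,  8.83343480e-05, -9.99999996e-01]]), 'force': array([ 0.30781896, -0.49371565,  0.64937219]), 'moment': array([ 0.00044031,  0.01113649, -0.00046054]), 'grasp_force': 0.0, 'opening': 0.9969470465437986}
```

View pics/top0.png

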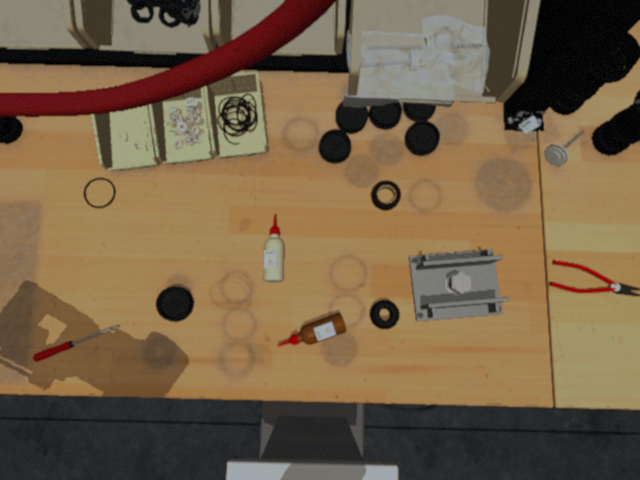

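View pics/scene0.png

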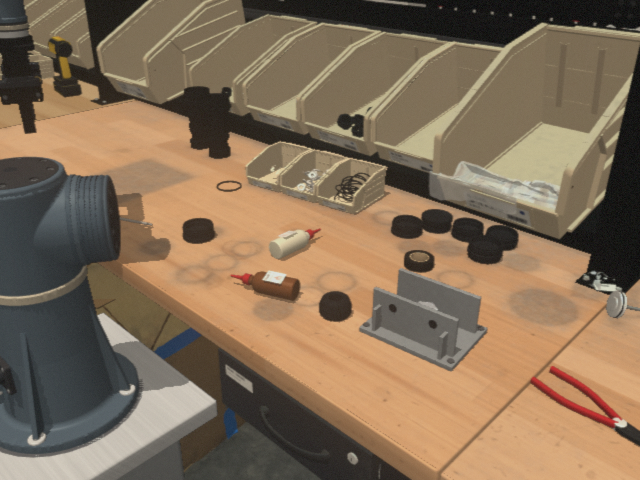

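Two bottle-shaped things are in the top view: brown at (322,328) and cream at (274,256). The cream one fits the description, and its nozzle points away along +x. The brown one's nozzle points to the left. The bracket is at (455,285) with the hex head at (460,282). I'll confirm both in one enlarged crop and measure them.

```bash
python3 - <<'E'
from h import *
im,d=bot.capture('top'); P=pts('top',d)
c1=cv2.resize(im[200:350,250:350],None,fx=4,fy=4,interpolation=3); c2=cv2.resize(im[235:335,405:505],None,fx=4,fy=4,interpolation=3)
c2=cv2.copyMakeBorder(c2,0,200,0,0,0); cv2.imwrite('pics/crop1.png',np.hstack([c1,c2])[...,::-1])
m=bot.trace('oil_bottle','top')
for r in m[:3]:
    k=r['mask']; q=P[k]; q=q[(q[:,2]>0.008)&(q[:,2]<.06)]
    c=q[:,:2].mean(0); u,s,vt=np.linalg.svd(q[:,:2]-c,full_matrices=False); a=vt[0]
    pr=(q[:,:2]-c)@a; print('bottle',r['conf'],im[k].mean(0).round(),c.round(4),a.round(3),'ext',np.percentile(pr,[0,1,99,100]).round(4),'zmax',np.percentile(q[:,2],[50,98]).round(4))
    for lo in np.arange(pr.min(),pr.max(),.012):
        s_=(pr>=lo)&(pr<lo+.012); n=(q[s_,:2]-c)@np.array([-a[1],a[0]]); print(round(lo,3),np.percentile(n,[2,98]).round(4),q[s_,2].max().round(4))
for l in('bolt','bracket'):
  for r in bot.trace(l,'top')[:1]:
    k=r['mask'].astype(np.uint8); q=P[k>0]; print(l,r['conf'],k.sum(),np.median(q,0).round(4))
    if l=='bolt':
        ct=cv2.findContours(k,0,1)[0]; ct=max(ct,key=cv2.contourArea); 
        zz=0.049; Q=P[ct[:,0,1],ct[:,0,0]]; print('z',np.percentile(q[:,2],[5,50,95]).round(4)); print(q.mean(0).round(4))
        np.save('boltmask.npy',k)
    else:
        t=q[(q[:,2]>.07)]; print('tops',len(t),t.min(0).round(3),t.max(0).round(3))
        np.save('tops.npy',t); rr=cv2.minAreaRect((t[:,:2]*1000).astype(np.float32)); print(rr)
K,R,t=cam('top'); print('campos',(-R.T@t).round(3),K[0,0])
E
```

```text
bottle 0.81 [113.  78.  59.] [ 0.3942 -0.0054] [ 0.36  -0.933] ext [-0.0805 -0.0728  0.0494  0.0506] zmax [0.0364 0.0436]
-0.08 [-0.0026  0.0029] 0.024
-0.068 [-0.0043  0.0042] 0.0257
-0.056 [-0.0091  0.0095] 0.0342
-0.044 [-0.01    0.0093] 0.0316
-0.032 [-0.0169  0.0172] 0.0413
-0.02 [-0.0188  0.0184] 0.0425
-0.008 [-0.0189  0.0185] 0.046
0.004 [-0.0187  0.0184] 0.0454
0.016 [-0.0185  0.019 ] 0.0459
0.028 [-0.0187  0.0187] 0.0437
0.04 [-0.0187  0.0191] 0.0441
bottle 0.61 [150. 137. 119.] [0.5345 0.0845] [-0.999 -0.037] ext [-0.0793 -0.0711  0.047   0.0474] zmax [0.0364 0.0438]
-0.079 [-0.0024  0.0019] 0.0252
-0.067 [-0.0089  0.0062] 0.03
-0.055 [-0.01    0.0094] 0.0339
-0.043 [-0.0131  0.0105] 0.0387
-0.031 [-0.019   0.0175] 0.0432
-0.019 [-0.0186  0.018 ] 0.0432
-0.007 [-0.0182  0.0179] 0.0467
0.005 [-0.0212  0.0177] 0.0465
0.017 [-0.0184  0.0179] 0.044
0.029 [-0.0182  0.0177] 0.045
0.041 [-0.0167  0.016 ] 0.0427
bolt 0.74 373 [ 0.49   -0.2717  0.0491]
z [0.0332 0.0491 0.052 ]
[ 0.4897 -0.2712  0.0497]
bracket 0.92 5747 [ 0.4881 -0.2672  0.0115]
tops 751 [ 0.385 -0.352  0.07 ] [0.539 0.005 0.971]
((469.4831237792969, -168.29345703125), (97.06147003173828, 373.17120361328125), 11.350241661071777)
campos [0.385 0.005 0.971] 488.83332721853867
```

View pics/crop1.png

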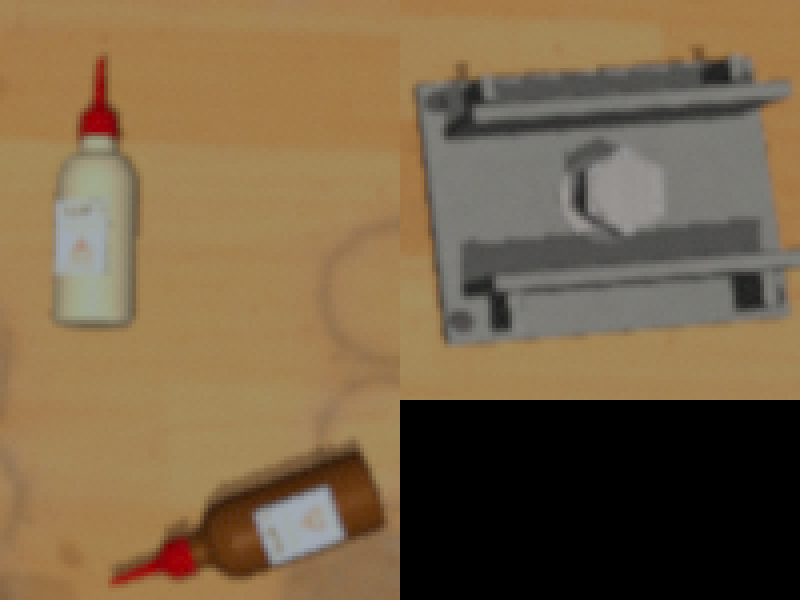

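The crop confirms the cream bottle: base at about px (274,281), nozzle at about (275,214). The hex head has corners facing up and down in the image, so its flats face ±y. I'll turn the tool square to the bottle and go above it.

{"op": "move_arm", "data": {
  "increments": [
    {"xyz": [0, 0, 0], "roll": -0.112, "grip": 100},
    {"xyz": [0, 0, 0], "roll": -0.112, "grip": 100},
    {"xyz": [0, 0, 0], "roll": -0.112, "grip": 100},
    {"xyz": [0, 0, 0], "roll": -0.111, "grip": 100},
    {"xyz": [-15, -24, 0], "roll": 0, "grip": 100}
  ]
}}

```text
time_s: 1.32
position: [0.2632, 0.5529, 0.2227]
tcp_rot: [[-0.999, -0.045, -0.0], [-0.045, 0.999, 0.004], [-0.0, 0.004, -1.0]]
force: [0.5, -0.4, 0.4]
opening: 1.0
grasp_force: 0.0
```

{"op": "move_arm", "data": {
  "increments": [
    {"xyz": [-20.5, -33, 0], "roll": 0, "grip": 100},
    {"xyz": [-20.5, -33, 0], "roll": 0, "grip": 100},
    {"xyz": [-20.5, -33, 0], "roll": 0, "grip": 100},
    {"xyz": [-20.5, -33, 0], "roll": 0, "grip": 100},
    {"xyz": [-20.5, -33, 0], "roll": 0, "grip": 100}
  ]
}}

```text
time_s: 1.73
position: [0.3741, 0.3873, 0.2227]
tcp_rot: [[-0.999, -0.038, 0.0], [-0.038, 0.999, 0.0], [-0.0, 0.0, -1.0]]
force: [0.4, 0.9, -0.3]
opening: 1.002
grasp_force: 0.0
```

{"op": "move_arm", "data": {
  "increments": [
    {"xyz": [-20.5, -33, 0], "roll": 0, "grip": 100},
    {"xyz": [-20.5, -33, 0], "roll": 0, "grip": 100},
    {"xyz": [-20.5, -33, 0], "roll": 0, "grip": 100},
    {"xyz": [-20.5, -33, 0], "roll": 0, "grip": 100},
    {"xyz": [-20.5, -33, 0], "roll": 0, "grip": 100}
  ]
}}

```text
time_s: 2.15
position: [0.4829, 0.226, 0.2228]
tcp_rot: [[-0.999, -0.037, 0.001], [-0.037, 0.999, 0.0], [-0.001, 0.0, -1.0]]
force: [0.4, 0.2, -0.4]
opening: 1.001
grasp_force: 0.0
```

```bash
cat >> h.py <<'E'
def go(target,yaw=None):
    """remaining shift in tool axes (mm) and roll (rad); yaw = wanted world angle of tool x, deg"""
    s=bot.read_state(); R=s['tcp_rot']; d=R.T@(np.asarray(target)-s['position'])*1000
    a=np.degrees(np.arctan2(R[1,0],R[0,0])); r=0 if yaw is None else -np.radians((yaw-a+180)%360-180)
    print('t',s['time_s'],'pos',s['position'].round(4),'yaw',a.round(2),'shift',d.round(1),'roll',round(r,3),'F',s['force'].round(1),'op',round(s['opening'],3),'gf',round(s['grasp_force'],1),'q',s['joint_positions'].round(0))
E
python3 - <<'E'
from h import *
from scipy.optimize import minimize
go([.5755,.086,.10],182.1)
ims=[bot.capture('top')[0].astype(float) for _ in range(4)]; g=np.mean(ims,0).mean(-1)
up=8; sub=cv2.resize(g[235:335,405:505],None,fx=up,fy=up,interpolation=cv2.INTER_LINEAR)
def score(p):
    x,y,a=p; v=[]
    for rad,z in((20.8e-3,.048),):
        def poly(k): return np.array([(px('top',[x+k*rad*np.cos(a+i*np.pi/3),y+k*rad*np.sin(a+i*np.pi/3),z])-[405,235]+.5)*up for i in range(6)]).round().astype(np.int32)
        A=np.zeros(sub.shape,np.uint8); cv2.fillPoly(A,[poly(1)],1); B=np.zeros_like(A); cv2.fillPoly(B,[poly(1.18)],1)
        return -(sub[A>0].mean()-sub[(B>0)&(A==0)].mean())
best=[]
for a in np.radians(np.arange(-24,32,4)):
    r=minimize(score,[.49,-.2717,a],method='Nelder-Mead',options=dict(initial_simplex=[[.49,-.2717,a],[.494,-.2717,a],[.49,-.2677,a],[.49,-.2717,a+.12]])); best.append((r.fun,*r.x[:2].round(4),np.degrees(r.x[2]).round(1)))
for b in sorted(best)[:5]: print(b)
E
```

```text
t 2.15 pos [0.4829 0.226  0.2228] yaw -177.87 shift [ -87.3 -143.4  122.8] roll 0.0 F [ 0.4  0.2 -0.4] op 1.001 gf 0.0 q [ 13.  23.  95.   0.  62. -79.]Traceback (most recent call last):
  File "<stdin>", line 14, in <module>
    res = _minimize_neldermead(fun, x0, args, callback, bounds=bounds,
                               **options)
    fxr = func(xr)
    fx = function(np.copy(x), *(wrapper_args + args))
  File "<stdin>", line 10, in score
  File "<stdin>", line 9, in poly
  File "h.py", line 11, in px
    def px(n,p): K,R,t=cam(n); q=K@(R@np.asarray(p)+t); return q[:2]/q[2]
                       ~~~^^^
  File "h.py", line 4, in cam
    m=bot.camera_model(n); R=cv2.Rodrigues(np.array(m['rvec'],float))[0]
ValueError: time passes only in moves, steps and waits
```

{"op": "move_arm", "data": {
  "increments": [
    {"xyz": [-21.8, -35.8, 0], "roll": 0, "grip": 100},
    {"xyz": [-21.8, -35.8, 0], "roll": 0, "grip": 100},
    {"xyz": [-21.8, -35.8, 0], "roll": 0, "grip": 100},
    {"xyz": [-21.8, -36, 0], "roll": 0, "grip": 100},
    {"xyz": [0, 0, 30], "roll": 0, "grip": 100}
  ]
}}

```text
time_s: 2.77
position: [0.5834, 0.0841, 0.1979]
tcp_rot: [[-0.999, -0.035, 0.019], [-0.035, 0.999, -0.004], [-0.019, -0.004, -1.0]]
force: [2.1, 0.8, 0.3]
opening: 1.002
grasp_force: 0.0
```

{"op": "move_arm", "data": {
  "increments": [
    {"xyz": [0, 0, 40], "roll": 0, "grip": 80},
    {"xyz": [0, 0, 40], "roll": 0, "grip": 80},
    {"xyz": [0, 0, 0], "roll": 0, "grip": 80}
  ]
}}

```text
time_s: 3.02
position: [0.567, 0.0902, 0.1047]
tcp_rot: [[-0.999, -0.038, -0.018], [-0.038, 0.999, 0.001], [0.018, 0.002, -1.0]]
force: [-2.0, -1.1, -0.8]
opening: 0.863
grasp_force: 0.0
```

```bash
python3 - <<'E'
s=open('h.py').read().replace("def cam(n):","import functools\n@functools.cache\ndef cam(n):"); open('h.py','w').write(s)
E
cat > bolt.py <<'E'
from h import *
from scipy.optimize import minimize
def fit():
    d0=[bot.capture('top')[0].astype(float) for _ in range(4)]; g=np.mean(d0,0).mean(-1)
    up=8; sub=cv2.resize(g[235:335,405:505],None,fx=up,fy=up,interpolation=cv2.INTER_LINEAR)
    def score(p):
        x,y,a=p; rad=20.8e-3
        def poly(k): return np.array([(px('top',[x+k*rad*np.cos(a+i*np.pi/3),y+k*rad*np.sin(a+i*np.pi/3),.048])-[405,235]+.5)*up for i in range(6)]).round().astype(np.int32)
        A=np.zeros(sub.shape,np.uint8); cv2.fillPoly(A,[poly(1)],1); B=np.zeros_like(A); cv2.fillPoly(B,[poly(1.18)],1)
        return -(sub[A>0].mean()-sub[(B>0)&(A==0)].mean())
    best=[]
    for a in np.radians(np.arange(-24,32,4)):
        r=minimize(score,[.49,-.2717,a],method='Nelder-Mead',options=dict(initial_simplex=[[.49,-.2717,a],[.494,-.2717,a],[.49,-.2677,a],[.49,-.2717,a+.12]])); best.append((round(r.fun,2),*r.x[:2].round(4),np.degrees(r.x[2]).round(1)))
    for b in sorted(best)[:5]: print(b)
E
python3 - <<'E'
from bolt import *
fit(); go([.5755,.086,.004],182.1)
E
```

```text
(np.float64(-43.04), np.float64(0.4896), np.float64(-0.2739), np.float64(-1.3))
(np.float64(-42.87), np.float64(0.4896), np.float64(-0.2737), np.float64(-0.9))
(np.float64(-42.79), np.float64(0.4896), np.float64(-0.274), np.float64(-2.1))
(np.float64(-42.75), np.float64(0.4894), np.float64(-0.2736), np.float64(-1.4))
(np.float64(-42.69), np.float64(0.4901), np.float64(-0.274), np.float64(-0.6))
t 3.2167 pos [0.5753 0.0897 0.1149] yaw -177.77 shift [  0.5  -3.7 110.9] roll 0.002 F [ 0.2 -0.1 -0. ] op 0.813 gf 0.0 q [ -2.  35.  94.   0.  51. -94.]
```

{"op": "move_arm", "data": {
  "increments": [
    {"xyz": [0, -3.7, 30], "roll": 0, "grip": 80},
    {"xyz": [0, 0, 35], "roll": 0, "grip": 80},
    {"xyz": [0, 0, 30], "roll": 0, "grip": 80},
    {"xyz": [0, 0, 12], "roll": 0, "grip": 65},
    {"xyz": [0, 0, 0], "roll": 0, "grip": 55}
  ]
}}

```text
time_s: 3.63
position: [0.5738, 0.0853, 0.0054]
tcp_rot: [[-0.999, -0.038, -0.001], [-0.038, 0.999, 0.0], [0.001, 0.0, -1.0]]
force: [-0.1, 0.7, 0.9]
opening: 0.721
grasp_force: 0.0
```

```bash
python3 - <<'E'
from h import *
bot.capture('top'); go([.5755,.086,.004],182.1)
E
```

```text
t 3.6833 pos [0.5749 0.0853 0.0068] yaw -177.83 shift [-0.7  0.7  2.8] roll 0.001 F [-0.   0.5  0.8] op 0.681 gf 0.0 q [ -3.  45.  97.   0.  38. -95.]
```

{"op": "move_arm", "data": {
  "increments": [
    {"xyz": [0, 0, 2.5], "roll": 0, "grip": 50},
    {"xyz": [0, 0, 0], "roll": 0, "grip": 50},
    {"xyz": [0, 0, 0], "roll": 0, "grip": 48},
    {"xyz": [0, 0, 0], "roll": 0, "grip": 46}
  ]
}}

```text
time_s: 4.02
position: [0.575, 0.0849, 0.0045]
tcp_rot: [[-0.999, -0.037, 0.003], [-0.037, 0.999, -0.0], [-0.003, -0.0, -1.0]]
force: [-1.1, 0.0, -0.4]
opening: 0.483
grasp_force: 0.0
```

{"op": "move_arm", "data": {
  "increments": [
    {"xyz": [0, 0, 0], "roll": 0, "grip": 45},
    {"xyz": [0, 0, 0], "roll": 0, "grip": 45}
  ]
}}

```text
time_s: 4.18
position: [0.5742, 0.0849, 0.0036]
tcp_rot: [[-0.999, -0.037, 0.001], [-0.037, 0.999, -0.0], [-0.001, -0.0, -1.0]]
force: [-0.2, 0.3, -0.0]
opening: 0.453
grasp_force: 0.0
```

{"op": "move_arm", "data": {
  "increments": [
    {"xyz": [0, 0, 0], "roll": 0, "grip": 44},
    {"xyz": [0, 0, 0], "roll": 0, "grip": 44}
  ]
}}

```text
time_s: 4.35
position: [0.5739, 0.0849, 0.0031]
tcp_rot: [[-0.999, -0.037, -0.0], [-0.037, 0.999, 0.0], [0.0, 0.0, -1.0]]
force: [-0.3, 0.9, 0.4]
opening: 0.442
grasp_force: 0.0
```

{"op": "move_arm", "data": {
  "increments": [
    {"xyz": [0, 0, 0], "roll": 0, "grip": 43},
    {"xyz": [0, 0, 0], "roll": 0, "grip": 43}
  ]
}}

```text
time_s: 4.52
position: [0.5739, 0.0849, 0.003]
tcp_rot: [[-0.999, -0.037, -0.0], [-0.037, 0.999, 0.0], [0.0, 0.0, -1.0]]
force: [0.6, -1.4, -0.2]
opening: 0.432
grasp_force: 0.0
```

{"op": "move_arm", "data": {
  "increments": [
    {"xyz": [0, 0, 0], "roll": 0, "grip": 42},
    {"xyz": [0, 0, 0], "roll": 0, "grip": 42}
  ]
}}

```text
time_s: 4.68
position: [0.5739, 0.0849, 0.003]
tcp_rot: [[-0.999, -0.037, -0.0], [-0.037, 0.999, 0.0], [0.0, 0.0, -1.0]]
force: [0.2, 0.2, 0.3]
opening: 0.421
grasp_force: 0.1
```

{"op": "move_arm", "data": {
  "increments": [
    {"xyz": [0, 0, 0], "roll": 0, "grip": 41},
    {"xyz": [0, 0, 0], "roll": 0, "grip": 41}
  ]
}}

```text
time_s: 4.85
position: [0.574, 0.0849, 0.003]
tcp_rot: [[-0.999, -0.037, 0.0], [-0.037, 0.999, 0.0], [-0.0, 0.0, -1.0]]
force: [0.4, 1.1, 0.1]
opening: 0.412
grasp_force: 0.2
```

```bash
python3 - <<'E'
from h import *
im,_=bot.capture('scene'); cv2.imwrite('pics/s1.png',cv2.resize(im[150:330,190:430],None,fx=3,fy=3)[...,::-1]); go([.5755,.086,.004],182.1)
E
```

```text
t 4.9 pos [0.574  0.0849 0.0031] yaw -177.87 shift [-1.5  1.  -0.9] roll 0.0 F [-0.1  0.4 -0.1] op 0.41 gf 0.2 q [ -3.  45.  97.   0.  38. -95.]
```

View pics/s1.png

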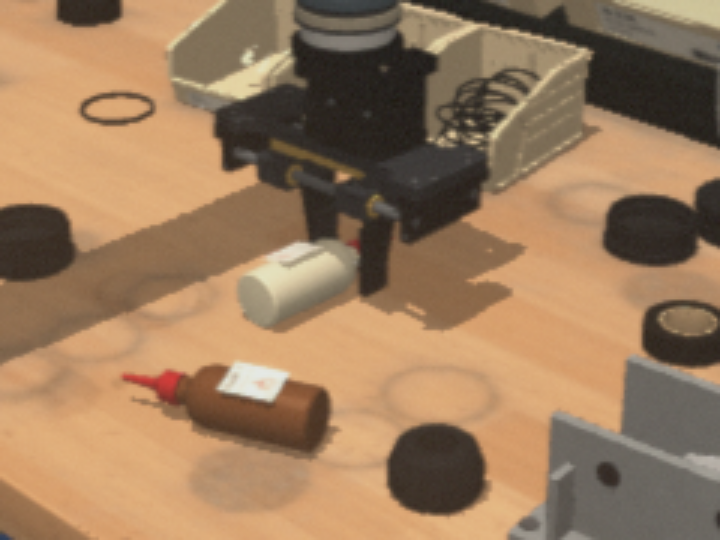

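The picture shows the fingers straddling the cream bottle at its shoulder, crop (345,255). I'll keep closing gently.

{"op": "move_arm", "data": {
  "increments": [
    {"xyz": [0, 0, 0], "roll": 0, "grip": 40},
    {"xyz": [0, 0, 0], "roll": 0, "grip": 40}
  ]
}}

```text
time_s: 5.07
position: [0.5741, 0.0849, 0.0031]
tcp_rot: [[-0.999, -0.037, 0.0], [-0.037, 0.999, 0.0], [-0.0, 0.0, -1.0]]
force: [-0.2, -0.1, 0.1]
opening: 0.4
grasp_force: 0.2
```

{"op": "move_arm", "data": {
  "increments": [
    {"xyz": [0, 0, 0], "roll": 0, "grip": 39},
    {"xyz": [0, 0, 0], "roll": 0, "grip": 39}
  ]
}}

```text
time_s: 5.23
position: [0.5741, 0.0849, 0.0031]
tcp_rot: [[-0.999, -0.037, 0.0], [-0.037, 0.999, 0.0], [-0.0, 0.0, -1.0]]
force: [-0.0, -0.2, 1.5]
opening: 0.394
grasp_force: 0.3
```

{"op": "move_arm", "data": {
  "increments": [
    {"xyz": [0, 0, 0], "roll": 0, "grip": 38},
    {"xyz": [0, 0, 0], "roll": 0, "grip": 38}
  ]
}}

```text
time_s: 5.4
position: [0.5741, 0.0849, 0.0031]
tcp_rot: [[-0.999, -0.037, 0.0], [-0.037, 0.999, 0.0], [-0.0, 0.0, -1.0]]
force: [0.8, -0.0, 0.7]
opening: 0.381
grasp_force: 0.4
```

{"op": "move_arm", "data": {
  "increments": [
    {"xyz": [0, 0, 0], "roll": 0, "grip": 37},
    {"xyz": [0, 0, 0], "roll": 0, "grip": 37}
  ]
}}

```text
time_s: 5.57
position: [0.5742, 0.0849, 0.0031]
tcp_rot: [[-0.999, -0.037, 0.0], [-0.037, 0.999, 0.0], [-0.0, -0.0, -1.0]]
force: [1.3, 0.3, 0.9]
opening: 0.373
grasp_force: 0.4
```

```bash
cat > bt.py <<'E'
from h import *
def bottle():
    im,d=bot.capture('scene'); P=pts('scene',d)
    ro=np.s_[:,:]
    # cream pixels and red pixels in region of interest
    f=im.astype(int); X=P
    roi=(X[...,0]>.42)&(X[...,0]<.66)&(X[...,1]>.03)&(X[...,1]<.16)&(X[...,2]>.006)&(X[...,2]<.2)
    cream=roi&(f[...,0]-f[...,2]<60)&(f.sum(-1)>300); red=roi&(f[...,0]>120)&(f[...,1]<60)
    for n,m in(('cream',cream),('red',red)):
        if m.sum(): q=X[m]; print(n,m.sum(),'min',np.percentile(q,3,0).round(4),'med',np.median(q,0).round(4),'max',np.percentile(q,97,0).round(4))
    return im
E
python3 - <<'E'
from bt import *
im=bottle()
im,d=bot.capture('top'); P=pts('top',d)
for r in bot.trace('oil_bottle','top'):
    q=P[r['mask']]; q=q[(q[:,2]>.01)&(q[:,2]<.05)]; print(r['conf'],q.min(0).round(4),q.max(0).round(4),len(q))
d0=np.load('top0.npy'); P=pts('top',d0)
E
```

```text
cream 889 min [0.4843 0.0567 0.0088] med [0.5206 0.0736 0.0319] max [0.5674 0.101  0.1929]
0.78 [ 0.3643 -0.0571  0.0164] [0.4292 0.072  0.0462] 1084
0.3 [ 0.4703 -0.3058  0.0101] [ 0.5145 -0.2551  0.05  ] 271
```

```bash
python3 - <<'E'
from h import *
a=cv2.imread('pics/scene0.png')[...,::-1].astype(int); d0=np.load('scene0.npy')
b,d1=bot.capture('scene'); b=b.astype(int)
for f,d in((a,d0),(b,d1)):
    X=pts('scene',d)
    m=(X[...,0]>.46)&(X[...,0]<.55)&(X[...,1]>.03)&(X[...,1]<.16)&(X[...,2]>.010)&(X[...,2]<.06)
    q=X[m]; print(m.sum(),np.percentile(q,2,0).round(4),np.percentile(q,98,0).round(4)); v,u=np.nonzero(m); print(u.min(),u.max(),v.min(),v.max(),np.percentile(u,3),np.percentile(v,97))
    s=m&(X[...,0]<.5); print(X[s].mean(0).round(4),s.sum())
E
```

```text
632 [0.484  0.0659 0.0111] [0.5483 0.1032 0.0414]
269 304 230 256 271.0 254.0
[0.4889 0.0815 0.0261] 248
641 [0.4835 0.0654 0.0114] [0.5479 0.1018 0.0417]
269 305 230 256 271.0 254.0
[0.4887 0.0813 0.026 ] 244
```

{"op": "move_arm", "data": {
  "increments": [
    {"xyz": [0, 0, 0], "roll": 0, "grip": 34},
    {"xyz": [0, 0, 0], "roll": 0, "grip": 34},
    {"xyz": [0, 0, 0], "roll": 0, "grip": 34}
  ]
}}

```text
time_s: 6.02
position: [0.574, 0.0849, 0.0031]
tcp_rot: [[-0.999, -0.037, 0.0], [-0.037, 0.999, 0.0], [-0.0, 0.0, -1.0]]
force: [0.2, 1.6, 0.7]
opening: 0.346
grasp_force: 4.1
```

{"op": "move_arm", "data": {
  "increments": [
    {"xyz": [0, 0, 0], "roll": 0, "grip": 30},
    {"xyz": [0, 0, 0], "roll": 0, "grip": 30},
    {"xyz": [0, 0, 0], "roll": 0, "grip": 30}
  ]
}}

```text
time_s: 6.27
position: [0.5738, 0.0849, 0.0031]
tcp_rot: [[-0.999, -0.037, -0.0], [-0.037, 0.999, 0.0], [0.0, 0.0, -1.0]]
force: [0.1, 1.0, 0.9]
opening: 0.322
grasp_force: 26.0
```

```bash
python3 - <<'E'
from h import *
im,d1=bot.capture('scene')
X=pts('scene',d1); m=(X[...,0]>.46)&(X[...,0]<.5)&(X[...,1]>.03)&(X[...,1]<.16)&(X[...,2]>.010)&(X[...,2]<.06)
print(X[m].mean(0).round(4),m.sum()); go([.5755,.086,.004],182.1)
cv2.imwrite('pics/s2.png',cv2.resize(im[190:270,250:350],None,fx=7,fy=7,interpolation=3)[...,::-1])
E
```

```text
[0.4883 0.0814 0.0262] 244
t 6.3167 pos [0.5738 0.0849 0.0031] yaw -177.87 shift [-1.7  1.  -0.9] roll 0.001 F [0.9 1.2 0.9] op 0.324 gf 26.0 q [ -3.  45.  97.   0.  38. -95.]
```

View pics/s2.png

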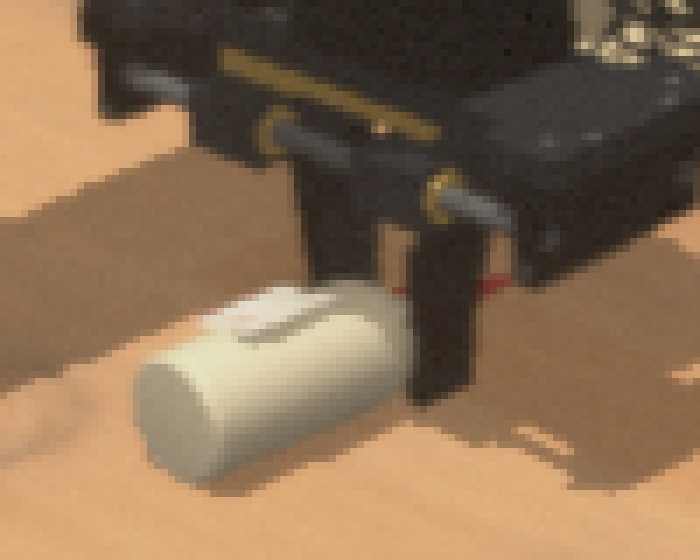

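Grip force follows the commanded opening: about 4 N at 34 % and 26 N at 30 %. So I can hold the bottle lightly and let it pivot between the pads while I raise its neck in an arc about the base edge.

{"op": "move_arm", "data": {
  "increments": [
    {"xyz": [0, 0, 0], "roll": 0, "grip": 34.5},
    {"xyz": [0, 0, 0], "roll": 0, "grip": 34.5},
    {"xyz": [0, 0, 0], "roll": 0, "grip": 34.5}
  ]
}}

```text
time_s: 6.57
position: [0.574, 0.0849, 0.0031]
tcp_rot: [[-0.999, -0.037, 0.0], [-0.037, 0.999, -0.0], [-0.0, -0.0, -1.0]]
force: [0.7, 0.9, 1.6]
opening: 0.344
grasp_force: 3.7
```

{"op": "move_arm", "data": {
  "increments": [
    {"xyz": [2, 0, -7.5], "roll": 0, "grip": 34.5},
    {"xyz": [2.9, 0, -7.2], "roll": 0, "grip": 34.5},
    {"xyz": [3.5, 0, -7], "roll": 0, "grip": 34.5},
    {"xyz": [3.9, 0, -6.5], "roll": 0, "grip": 34.5},
    {"xyz": [0, 0, 0], "roll": 0, "grip": 34.5}
  ]
}}

```text
time_s: 6.98
position: [0.5612, 0.0844, 0.0329]
tcp_rot: [[-0.999, -0.037, 0.001], [-0.037, 0.999, -0.0], [-0.001, -0.0, -1.0]]
force: [0.9, 0.1, -0.5]
opening: 0.344
grasp_force: 0.2
```

```bash
python3 - <<'E'
from h import *
im,d1=bot.capture('scene')
X=pts('scene',d1); m=(X[...,0]>.44)&(X[...,0]<.5)&(X[...,1]>.03)&(X[...,1]<.16)&(X[...,2]>.010)&(X[...,2]<.06)
print(X[m].mean(0).round(4),m.sum()); go([.5755,.086,.004],182.1)
cv2.imwrite('pics/s3.png',cv2.resize(im[180:280,240:360],None,fx=5,fy=5,interpolation=3)[...,::-1])
E
```

```text
[0.4841 0.0787 0.032 ] 366
t 7.0333 pos [0.5616 0.0844 0.0324] yaw -177.86 shift [-13.9   1.1  28.4] roll 0.001 F [0.4 0.4 0.1] op 0.344 gf 0.2 q [ -3.  42.  98.  -0.  40. -95.]
```

View pics/s3.png

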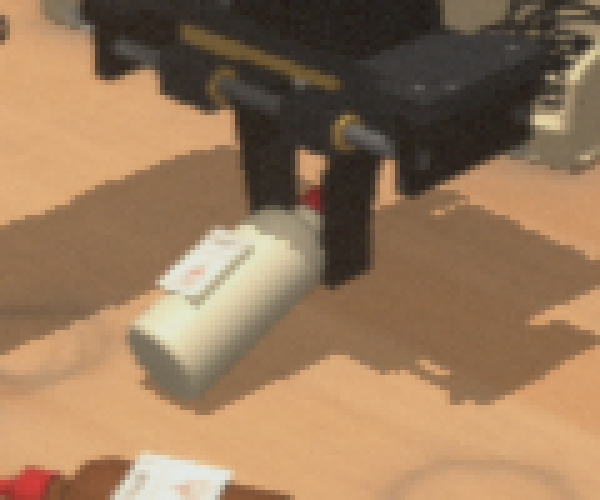

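The bottle pivots as planned: base edge at crop (185,400), body tilted about 25–30°. I'll firm the grip slightly and continue the arc.

{"op": "move_arm", "data": {
  "increments": [
    {"xyz": [0, 0, 0], "roll": 0, "grip": 33.2},
    {"xyz": [0, 0, 0], "roll": 0, "grip": 33.2},
    {"xyz": [4.5, 0, -6.3], "roll": 0, "grip": 33.2},
    {"xyz": [5.1, 0, -5.7], "roll": 0, "grip": 33.2}
  ]
}}

```text
time_s: 7.37
position: [0.5519, 0.084, 0.0432]
tcp_rot: [[-0.999, -0.037, -0.0], [-0.037, 0.999, -0.0], [0.0, -0.0, -1.0]]
force: [0.8, -0.3, 0.0]
opening: 0.333
grasp_force: 0.9
```

{"op": "move_arm", "data": {
  "increments": [
    {"xyz": [5.5, 0, -5.3], "roll": 0, "grip": 33.2},
    {"xyz": [6.1, 0, -4.9], "roll": 0, "grip": 33.2},
    {"xyz": [6.4, 0, -4.3], "roll": 0, "grip": 33.2},
    {"xyz": [6.8, 0, -3.7], "roll": 0, "grip": 33.2}
  ]
}}

```text
time_s: 7.7
position: [0.5267, 0.0831, 0.0623]
tcp_rot: [[-0.999, -0.037, 0.001], [-0.037, 0.999, -0.0], [-0.001, -0.0, -1.0]]
force: [0.1, -0.3, 0.6]
opening: 0.335
grasp_force: 0.4
```

```bash
python3 - <<'E'
from h import *
im,d1=bot.capture('scene')
go([.5755,.086,.004],182.1)
cv2.imwrite('pics/s4.png',cv2.resize(im[180:280,230:350],None,fx=5,fy=5,interpolation=3)[...,::-1])
E
```

```text
t 7.75 pos [0.5246 0.0833 0.0625] yaw -177.86 shift [-51.1   0.8  58.4] roll 0.001 F [-1.7 -0.2 -0. ] op 0.33 gf 0.0 q [ -3.  37. 103.  -0.  40. -95.]
```

View pics/s4.png

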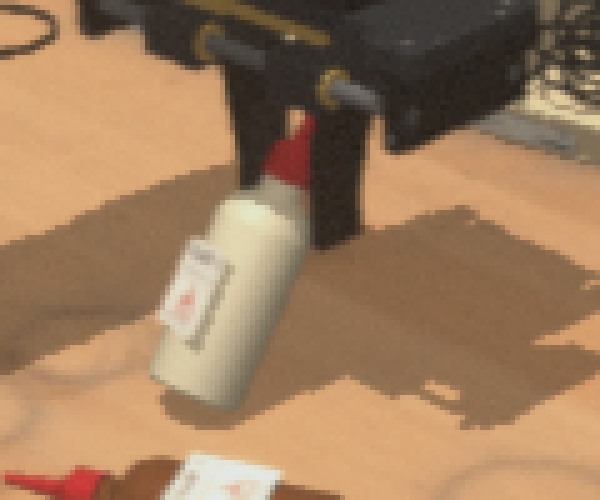

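The bottle is tilted about 65–70° and leans on the two fingers like a fork; the cap is at crop (288,165) and the base edge at (200,400). I'll push on in small steps and measure the tilt.

{"op": "move_arm", "data": {
  "increments": [
    {"xyz": [5, 0, -2], "roll": 0, "grip": 33.2},
    {"xyz": [5, 0, -1.5], "roll": 0, "grip": 33.2},
    {"xyz": [5, 0, -1], "roll": 0, "grip": 33.2},
    {"xyz": [0, 0, 0], "roll": 0, "grip": 33.2}
  ]
}}

```text
time_s: 8.08
position: [0.5104, 0.0827, 0.0658]
tcp_rot: [[-0.999, -0.037, -0.003], [-0.037, 0.999, 0.0], [0.003, 0.0, -1.0]]
force: [-0.1, 0.0, 0.5]
opening: 0.333
grasp_force: 0.0
```

```bash
cat > tilt.py <<'E'
from h import *
def tilt(save=None,y0=.03,y1=.15,x0=.40,x1=.6):
    im,d=bot.capture('scene'); f=im.astype(int); X=pts('scene',d)
    m=(X[...,0]>x0)&(X[...,0]<x1)&(X[...,1]>y0)&(X[...,1]<y1)&(X[...,2]>.004)&(X[...,2]<.17)
    hsv=cv2.cvtColor(im,cv2.COLOR_RGB2HSV).astype(int)
    red=m&(f[...,0]>70)&(f[...,0]>2.2*f[...,1])
    cream=m&(hsv[...,2]>110)&(hsv[...,1]<110)
    for n,k in(('red',red),('cream',cream)):
        if k.sum()>3:
            q=X[k]; print(n,k.sum(),q.mean(0).round(4),np.percentile(q,3,0).round(3),np.percentile(q,97,0).round(3))
            if n=='cream':
                c=q.mean(0); zb=np.array([q[(q[:,2]>z)&(q[:,2]<z+.012)].mean(0) for z in np.arange(.01,.09,.012) if ((q[:,2]>z)&(q[:,2]<z+.012)).sum()>3]); print(zb.round(4))
    if save: cv2.imwrite(save,cv2.resize(im[160:280,220:360],None,fx=5,fy=5,interpolation=3)[...,::-1])
    go([.5755,.086,.004],182.1)
E
python3 -c "
from tilt import *
tilt()"
```

```text
red 95 [0.4609 0.0824 0.1056] [0.454 0.076 0.095] [0.467 0.09  0.127]
cream 875 [0.4554 0.0772 0.0497] [0.443 0.066 0.008] [0.475 0.1   0.09 ]
[[0.4547 0.0758 0.016 ]
 [0.4534 0.077  0.0282]
 [0.4528 0.0773 0.0402]
 [0.453  0.078  0.0521]
 [0.4547 0.0749 0.0638]
 [0.4564 0.0771 0.0762]
 [0.4601 0.0813 0.0855]]
t 8.1333 pos [0.5113 0.0826 0.0658] yaw -177.87 shift [-64.3   1.   61.7] roll 0.001 F [-0.6  0.3  0.7] op 0.334 gf 0.0 q [ -3.  36. 105.   0.  39. -95.]
```

{"op": "move_arm", "data": {
  "increments": [
    {"xyz": [-8, 0, 0], "roll": 0, "grip": 40},
    {"xyz": [-15, 0, 0], "roll": 0, "grip": 50},
    {"xyz": [-10, 0, -20], "roll": 0, "grip": 55},
    {"xyz": [0, 0, -35], "roll": 0, "grip": 60},
    {"xyz": [0, 0, -40], "roll": 0, "grip": 60}
  ]
}}

```text
time_s: 8.55
position: [0.5456, 0.0837, 0.1602]
tcp_rot: [[-0.999, -0.037, -0.004], [-0.037, 0.999, 0.0], [0.004, 0.0, -1.0]]
force: [0.0, -0.7, 0.3]
opening: 0.572
grasp_force: 0.0
```

```bash
python3 -c "
from tilt import *
tilt('pics/s5.png'); go([.4897,-.2739,.16],178.8)"
```

```text
red 68 [0.4775 0.0853 0.1049] [0.471 0.079 0.096] [0.484 0.091 0.119]
cream 916 [0.4628 0.0787 0.0498] [0.448 0.067 0.008] [0.484 0.101 0.088]
[[0.4564 0.077  0.0164]
 [0.4575 0.0779 0.0284]
 [0.4596 0.0786 0.04  ]
 [0.461  0.0803 0.0519]
 [0.4648 0.0782 0.0637]
 [0.468  0.0786 0.0759]
 [0.4723 0.0834 0.0859]]
t 8.6 pos [0.5509 0.0838 0.1689] yaw -177.85 shift [-22.6   1.5 165.2] roll 0.001 F [ 0.6 -0.4  3.4] op 0.58 gf 0.0 q [ -3.  29.  96.  -0.  55. -95.]
t 8.6 pos [0.5509 0.0838 0.1689] yaw -177.85 shift [  74.7 -355.1    8.4] roll 0.058 F [ 0.6 -0.4  3.4] op 0.58 gf 0.0 q [ -3.  29.  96.  -0.  55. -95.]
```

View pics/s5.png

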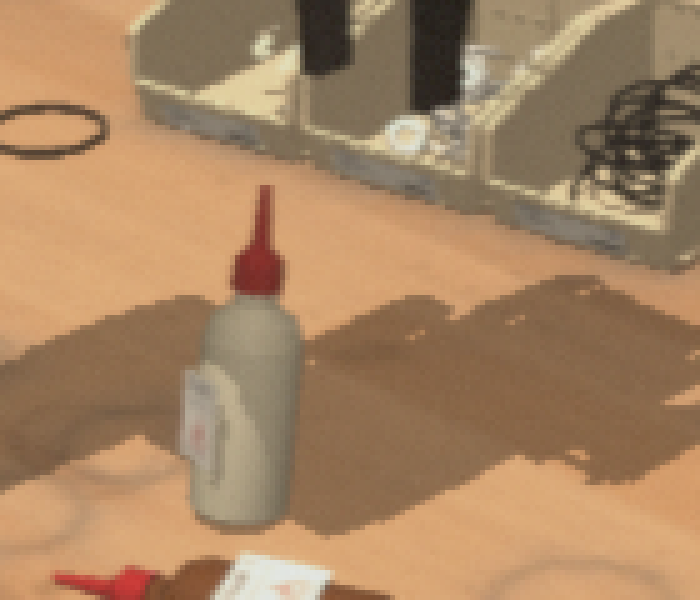

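The bottle stands free, with its cap at crop (258,270), but the cap has shifted between looks, so it may be rocking. I'll measure again.

```bash
python3 -c "
from tilt import *
for i in range(4): tilt()" | grep -E "red|cream"
```

```text
red 68 [0.4791 0.0868 0.1051] [0.471 0.081 0.096] [0.487 0.094 0.122]
cream 919 [0.4631 0.0796 0.0496] [0.447 0.067 0.009] [0.484 0.102 0.088]
red 72 [0.4767 0.0892 0.1051] [0.47  0.083 0.096] [0.483 0.095 0.121]
cream 924 [0.4622 0.0805 0.0494] [0.448 0.068 0.008] [0.483 0.102 0.088]
red 71 [0.4734 0.0846 0.105 ] [0.468 0.078 0.096] [0.48  0.091 0.119]
cream 909 [0.4608 0.0784 0.0491] [0.447 0.067 0.008] [0.482 0.1   0.087]
red 73 [0.4646 0.0843 0.1044] [0.459 0.078 0.095] [0.471 0.09  0.119]
cream 899 [0.4577 0.078  0.049 ] [0.445 0.067 0.007] [0.478 0.1   0.087]
```

It is rocking back toward upright. I'll go over to the bolt while it settles.

{"op": "move_arm", "data": {
  "increments": [
    {"xyz": [0, -10, 0], "roll": 0.058, "grip": 60},
    {"xyz": [5.4, -35, 0], "roll": 0, "grip": 60},
    {"xyz": [5.4, -35, 0], "roll": 0, "grip": 60},
    {"xyz": [5.4, -35, 0], "roll": 0, "grip": 60},
    {"xyz": [5.4, -35, 0], "roll": 0, "grip": 60}
  ]
}}

```text
time_s: 9.22
position: [0.5197, -0.0665, 0.1591]
tcp_rot: [[-1.0, 0.02, -0.004], [0.02, 1.0, 0.001], [0.004, 0.001, -1.0]]
force: [0.1, 0.2, 0.1]
opening: 0.6
grasp_force: 0.0
```

{"op": "move_arm", "data": {
  "increments": [
    {"xyz": [5.4, -35, 0], "roll": 0, "grip": 60},
    {"xyz": [5.4, -35, 0], "roll": 0, "grip": 60},
    {"xyz": [5.4, -35, 0], "roll": 0, "grip": 60},
    {"xyz": [5.4, -35, 0], "roll": 0, "grip": 60},
    {"xyz": [5.4, -35, 0], "roll": 0, "grip": 60}
  ]
}}

```text
time_s: 9.63
position: [0.489, -0.2411, 0.159]
tcp_rot: [[-1.0, 0.021, -0.003], [0.021, 1.0, 0.003], [0.003, 0.003, -1.0]]
force: [0.9, -0.1, -0.7]
opening: 0.599
grasp_force: 0.0
```

{"op": "move_arm", "data": {
  "increments": [
    {"xyz": [2, -15, 0], "roll": 0, "grip": 60},
    {"xyz": [0, 0, 0], "roll": 0, "grip": 60},
    {"xyz": [0, 0, 0], "roll": 0, "grip": 60}
  ]
}}

```text
time_s: 9.88
position: [0.4873, -0.2547, 0.1595]
tcp_rot: [[-1.0, 0.023, -0.002], [0.023, 1.0, 0.003], [0.002, 0.003, -1.0]]
force: [-0.0, 0.5, -0.3]
opening: 0.602
grasp_force: 0.0
```

```bash
python3 -c "
from tilt import *
for i in range(3): tilt()
go([.4897,-.2739,.1],178.8)" | grep -vE "\[\[|^ \["
```

```text
red 69 [0.4594 0.0815 0.1047] [0.454 0.075 0.095] [0.466 0.088 0.119]
cream 859 [0.4543 0.0768 0.0483] [0.443 0.065 0.007] [0.474 0.098 0.085]
t 9.9333 pos [ 0.4874 -0.2536  0.1597] yaw 178.78 shift [-81.3 340.9 156.5] roll -0.058 F [-0.7  0.4 -0.5] op 0.603 gf 0.0 q [ -39.   29.   96.    0.   54. -128.]
red 73 [0.459  0.0808 0.1044] [0.454 0.075 0.095] [0.465 0.087 0.12 ]
cream 861 [0.4542 0.0765 0.0482] [0.442 0.065 0.007] [0.473 0.099 0.086]
t 9.9833 pos [ 0.4876 -0.2531  0.16  ] yaw 178.86 shift [-81.4 340.4 156.6] roll -0.057 F [ 0.1  0.5 -0.1] op 0.598 gf 0.0 q [ -39.   29.   96.    0.   54. -128.]
red 68 [0.4585 0.0797 0.1033] [0.453 0.073 0.095] [0.465 0.086 0.116]
cream 853 [0.4541 0.076  0.0479] [0.442 0.065 0.007] [0.474 0.098 0.086]
t 10.0333 pos [ 0.4879 -0.2529  0.1603] yaw 178.9 shift [-81.4 340.2 156.8] roll -0.056 F [-0.1  0.  -0.5] op 0.602 gf 0.0 q [ -39.   29.   96.    0.   54. -128.]
t 10.0333 pos [ 0.4879 -0.2529  0.1603] yaw 178.9 shift [ -2.3 -21.1  60.2] roll 0.002 F [-0.1  0.  -0.5] op 0.602 gf 0.0 q [ -39.   29.   96.    0.   54. -128.]
```

The bottle has settled upright. I'll align over the bolt.

{"op": "move_arm", "data": {
  "increments": [
    {"xyz": [-1.2, -10.5, 10], "roll": 0, "grip": 60},
    {"xyz": [-1.1, -10.5, 20], "roll": 0, "grip": 60},
    {"xyz": [0, 0, 20], "roll": 0, "grip": 60},
    {"xyz": [0, 0, 10], "roll": 0, "grip": 60},
    {"xyz": [0, 0, 0], "roll": 0, "grip": 60}
  ]
}}

```text
time_s: 10.45
position: [0.4886, -0.2743, 0.0982]
tcp_rot: [[-1.0, 0.02, -0.005], [0.02, 1.0, 0.004], [0.005, 0.004, -1.0]]
force: [-0.5, 0.0, -0.1]
opening: 0.6
grasp_force: 0.0
```

```bash
python3 -c "
from h import *
im,_=bot.capture('scene'); bot.capture('top'); cv2.imwrite('pics/s6.png',cv2.resize(im[200:380,310:510],None,fx=3,fy=3,interpolation=3)[...,::-1])
go([.4897,-.2739,.02],178.8)"
```

```text
t 10.55 pos [ 0.49   -0.2754  0.1005] yaw 178.86 shift [ 0.3  1.4 80.5] roll 0.001 F [ 0.1  0.7 -0.5] op 0.601 gf 0.0 q [ -41.   35.   97.    0.   48. -130.]
```

View pics/s6.png

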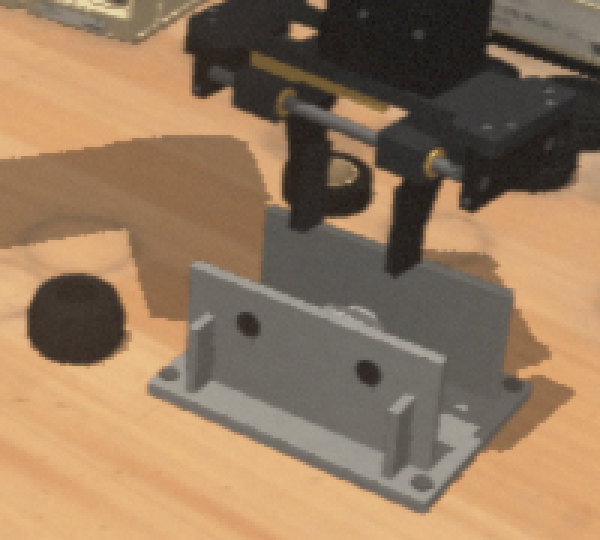

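The fingers stand over the gap with the bolt head (crop (355,315)) between them, and everything is clear. I'll descend slowly.

{"op": "move_arm", "data": {
  "increments": [
    {"xyz": [0, 1.4, 15], "roll": 0, "grip": 60},
    {"xyz": [0, 0, 15], "roll": 0, "grip": 60},
    {"xyz": [0, 0, 12], "roll": 0, "grip": 60},
    {"xyz": [0, 0, 10], "roll": 0, "grip": 60},
    {"xyz": [0, 0, 0], "roll": 0, "grip": 60}
  ]
}}

```text
time_s: 10.97
position: [0.4898, -0.2741, 0.0481]
tcp_rot: [[-1.0, 0.02, -0.001], [0.02, 1.0, 0.001], [0.001, 0.001, -1.0]]
force: [-1.5, 0.3, -0.3]
opening: 0.597
grasp_force: 0.0
```

{"op": "move_arm", "data": {
  "increments": [
    {"xyz": [0, 0, 8], "roll": 0, "grip": 60},
    {"xyz": [0, 0, 8], "roll": 0, "grip": 60},
    {"xyz": [0, 0, 7], "roll": 0, "grip": 60},
    {"xyz": [0, 0, 4], "roll": 0, "grip": 60},
    {"xyz": [0, 0, 0], "roll": 0, "grip": 60}
  ]
}}

```text
time_s: 11.38
position: [0.4896, -0.2743, 0.021]
tcp_rot: [[-1.0, 0.021, -0.001], [0.021, 1.0, 0.001], [0.001, 0.001, -1.0]]
force: [-0.5, 0.3, -0.0]
opening: 0.6
grasp_force: 0.0
```

```bash
python3 -c "
from h import *
bot.capture('top'); bot.capture('top')
go([.4897,-.2739,.02],178.8)"
```

```text
t 11.4833 pos [ 0.49   -0.2747  0.0218] yaw 178.8 shift [0.4 0.8 1.8] roll 0.0 F [-0.  -1.1 -0.2] op 0.6 gf 0.0 q [ -41.   43.   99.   -0.   38. -129.]
```

{"op": "move_arm", "data": {
  "increments": [
    {"xyz": [0, 0, 1], "roll": 0, "grip": 50},
    {"xyz": [0, 0, 0], "roll": 0, "grip": 44},
    {"xyz": [0, 0, 0], "roll": 0, "grip": 42},
    {"xyz": [0, 0, 0], "roll": 0, "grip": 41},
    {"xyz": [0, 0, 0], "roll": 0, "grip": 40}
  ]
}}

```text
time_s: 11.9
position: [0.4902, -0.2738, 0.0211]
tcp_rot: [[-1.0, 0.022, 0.0], [0.022, 1.0, 0.001], [-0.0, 0.001, -1.0]]
force: [0.8, 2.9, 2.7]
opening: 0.415
grasp_force: 9.3
```

{"op": "move_arm", "data": {
  "increments": [
    {"xyz": [0, 0, 0], "roll": 0, "grip": 39},
    {"xyz": [0, 0, 0], "roll": 0, "grip": 38},
    {"xyz": [0, 0, 0], "roll": 0, "grip": 37},
    {"xyz": [0, 0, 0], "roll": 0, "grip": 36}
  ]
}}

```text
time_s: 12.23
position: [0.4902, -0.2738, 0.0211]
tcp_rot: [[-1.0, 0.021, -0.0], [0.021, 1.0, 0.001], [0.0, 0.001, -1.0]]
force: [1.8, 5.0, 3.1]
opening: 0.412
grasp_force: 29.7
```

```bash
python3 -c "
from h import *
bot.capture('top')
go([.4897,-.2739,.02],178.8); print(bot.read_state()['moment'].round(3))"
```

```text
t 12.2833 pos [ 0.4902 -0.2738  0.0211] yaw 178.79 shift [ 0.5 -0.1  1.1] roll -0.0 F [2.1 4.5 3.2] op 0.408 gf 29.7 q [ -41.   43.   99.    0.   38. -129.]
[ 0.898 -0.402  0.018]
```

The opening of 35.7 mm matches the flats, at about 30 N. I'll hold with the full grip command, check the bottle and hand in.

{"op": "move_arm", "data": {
  "increments": [
    {"xyz": [0, 0, 0], "roll": 0, "grip": 0},
    {"xyz": [0, 0, 0], "roll": 0, "grip": 0},
    {"xyz": [0, 0, 0], "roll": 0, "grip": 0},
    {"xyz": [0, 0, 0], "roll": 0, "grip": 0}
  ]
}}

```text
time_s: 12.62
position: [0.4902, -0.2738, 0.0211]
tcp_rot: [[-1.0, 0.021, -0.0], [0.021, 1.0, 0.001], [0.0, 0.001, -1.0]]
force: [3.3, 5.0, 2.6]
opening: 0.414
grasp_force: 29.7
```

```bash
python3 -c "
from tilt import *
tilt()
for l in('cap_nut','tape_roll','seal_ring'):
    for r in bot.spot_in(l,'scene')[:1]: print(l,w('scene',r['at']).round(3))
go([.4897,-.2739,.02],178.8)" | grep -vE "\[\[|^ \["
```

```text
red 84 [0.4594 0.0823 0.1057] [0.454 0.075 0.095] [0.466 0.09  0.125]
cream 871 [0.4543 0.0769 0.0479] [0.442 0.066 0.006] [0.475 0.099 0.085]
t 12.6667 pos [ 0.4902 -0.2738  0.0211] yaw 178.8 shift [-77.8 361.5  17.5] roll -0.058 F [2.  4.8 2.7] op 0.411 gf 29.7 q [ -41.   43.   99.    0.   38. -129.]
cap_nut [ 0.412 -0.142  0.021]
seal_ring [0.434 0.267 0.016]
t 12.8167 pos [ 0.4902 -0.2738  0.0211] yaw 178.79 shift [ 0.4 -0.1  1.1] roll -0.0 F [1.3 4.9 2. ] op 0.411 gf 29.7 q [ -41.   43.   99.    0.   38. -129.]
```

```bash
python3 -c "
from rig import bot
print(bot.hand_in())"
```

```text
the job is handed in; nothing more can be done
None
```

The job is handed in at about 13 s of the 58 s: the cream oil bottle stands upright and released, and the gripper still holds the bolt head by its ±y flats at about 30 N, with no turn of the tool seen as it closed. The cap nut and seal ring read within 4 mm of where they started; the tape roll was not detected in the last check, but the arm never went near it.

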